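Clear the bottle off the fuse box and prise its snap cover open

TASK

The fuses in the white bench fuse box have to be checked, but someone has left the amber bottle standing on its cover. Stand the bottle upright on the free worktop, then take the yellow-handled opening tool, prise the snapped-down cover up with the blade in its notch and swing it right open. Leave the cover standing open and the tool lying on the worktop, and do not disturb the small beaker or the blue-capped dropper bottle.

Things in the scene. Friction and masses are not known exactly. Their poses are not given: they have to be found in the camera images.
- fuse_box: White fuse box 130 (x) x 190 (y) x 60 mm high, fixed to the worktop; origin under its centre, z up; a blue strip with lamps runs along its -x side. The notch is in its -y edge; the grey cover lies flush in its top from 18 mm inside that edge and is hinged towards +y.
- notch (a point): Inner top edge of the box's 3 mm thick -y end wall, mid-way along it: the edge over which the tool levers, 60 mm above the worktop. Axes as the box's. The notch is a recess open to the top, 22 mm wide (x), running from this point 15 mm along +y to the cover's free edge and on under the cover; clear to 30 mm deep.
- cover_lip (a point): Middle of the cover's free edge, mid thickness, moving with the cover; shut, it is 15 mm along +y and 2.5 mm below point notch. Cover: plate 106 (x) x 97 (y) x 3 mm, top 1 mm below the case's top. Two hidden sprung catches, 34 mm to either side of the notch, let go when this edge is raised about 4 mm (about 10 N); the cover then springs up to about 10 mm.
- cover_hinge (a point): Middle of the cover's hinge axis, which is parallel to the box's x; 112 mm along +y from point notch and 2.5 mm lower. Fixed to the box, same axes.
- cover (a joint): Opening angle of the cover in rad: 0 snapped shut, about 0.1 just sprung from its catches, 1.57 upright, stop at 1.8. The hinge is slightly stiff (0.03 N m): the cover stays at any angle it is left at.
- opener_grip (a point): Grip point of the opening tool, which lies flat on the worktop: half-way up (9 mm) its yellow handle, 27.5 mm behind the handle's front end. Handle 95 mm long, section 18 x 18 mm. x axis along the tool to the tip, z up. The flat steel blade, 10 mm wide and 2 mm thick, sticks out 75 mm from the middle of the handle's front. Mass about 90 g.
- opener_tip (a point): End of the tool's blade, mid thickness, 102.5 mm along the tool's x axis from opener_grip; same axes.
- amber_mid (a point): Centre (half-way up) of the amber bottle that stands on the box's cover: 126 mm high, body 58 mm in diameter up to 80 mm, shoulder to 102 mm, black screw cap 34 mm in diameter from 109 mm to the top; about 0.23 kg. z up.
- beaker_mid (a point): Centre (half-way up) of a small clear glass beaker, 50 mm wide at the rim and 60 mm high; a bystander.
- dropper_mid (a point): Centre (half-way up) of a white dropper bottle with a blue tip, 31 mm in diameter and 94 mm high; a bystander.
Things that resemble listed ones, but are neither listed nor needed, are in the scene too. What is shaped like the part that bears amber_mid but green is not meant. There is more than one size of the part that bears opener_grip; the job needs the larger.

How it is judged (in metres and radians):
On the way, in this order (a step that is already met when the one before it is completed fails the run):
1. the amber bottle stands upright on the worktop, the cover still shut (height (world z) of amber_mid below 0.068 m and angle between amber_mid's own z axis and vertical below 0.1 rad and value of joint cover below 0.03 rad and contact force between the fingers and amber_bottle below 0.2 N), for 0.2 s.
2. the cover has been sprung from its catches with the tool's blade in the notch (value of joint cover between 0.055 and 0.4 rad and distance between opener_tip and notch below 0.06 m), for 0.05 s.
At the end, for the whole second after the job is handed in: The cover stands open by at least 1.2 rad (69 degrees), the amber bottle stands upright (within 6 degrees) and still on the worktop, and the opening tool lies still on the worktop (value of joint cover above 1.2 rad and height (world z) of amber_mid below 0.068 m and angle between amber_mid's own z axis and vertical below 0.1 rad and linear speed of each of amber_bottle, opener below 0.02 m/s and height (world z) of opener_grip below 0.02 m); the robot touches nothing.
It fails at once if the amber bottle is tipped over (more than 35 degrees) (angle between amber_mid's own z axis and vertical above 0.61 rad).
It fails at once if the fingers pull at the cover while it is still snapped shut (value of joint cover between 0.012 and 0.045 rad and contact force between the fingers and cover above 2 N).
It fails at once if the small beaker is shifted more than 30 mm (distance of beaker_mid from where it was at the start of the episode above 0.03 m).
It fails at once if the dropper bottle is shifted more than 30 mm (distance of dropper_mid from where it was at the start of the episode above 0.03 m).
It also fails if it takes over 64 s, if anything falls off the work surface, if the arm or the gripper's body presses on something with over 40 N, if the wrist force passes 120 N, or if a joint passes its speed limit or range.

ROBOT

A 6-joint arm with a two-finger parallel gripper is mounted at the origin on a cart in front of the work surface, level with it; the furniture and walls round the work are solid. World frame = base frame: x ahead of the robot, y to its left, z up, the work surface at z = 0. Lengths are in mm, angles in rad, forces in N, time in s.
With the tool pointing down it reaches from about 300 to 775 mm from the base axis. Payload 14.6 kg.
Tool frame: the origin (TCP) lies at the very end of the fingers, on their centre line; the grasp point (between the pads) lies 19 mm behind it; z points along the fingers, y is the line along which they close (so a half turn about z gives the same grasp; the last joint's range is limited). The gripper opens to 94 mm and grips with 3 to 60 N. Pads are 16 mm wide; open, the fingers measure 119 mm over their backs; the gripper's body (75 mm by 177 mm) begins 78 mm behind the grasp point.
Start: joints at [-1.169, 0.3, 1.521, -0, 1.321, -0.067], TCP at [248.491, -490.654, 205.446] pointing down, gripper open.
Joint ranges: [-3.03, 3.03], [-0.79, 2.21], [0.23, 2.52], [-1.04, 4.18], [0, 3.07], [-2.55, 2.55]. Speed limits (rad/s): [2.22, 2.22, 2.57, 3.14, 3.14, 3.14].

INTERFACE

Orientations are given as [roll, pitch, yaw] about the fixed x, y, z axes, in that order (R = Rz(yaw) Ry(pitch) Rx(roll)).
In Python, from cell import manip, optics gives the robot as it stands.
- The arm moves only by the shell command python3 -m crank 'ROWS' [FORCE]. ROWS is JSON, a list of rows, each a list of 7 numbers: the opening in per cent of the stroke, from 0 (shut) to 100 (fully open), then the shift along the tool's x, y, z in mm, then the turn, a rotation vector about the tool's x, y, z in rad. A call has 1 to 10 rows; each row is the pose to reach, as a shift and turn from the pose commanded when the call began, along the tool's axes at that moment; what a row does not reach only later rows make up. A row lasts 1/10 s, in which the tool goes at most 50 mm and 8.59 degrees, less where a joint would pass 70% of its speed; a pose out of reach is approached as far as the arm can. A call with a gripper value outside its range is refused whole. The fingers move at their own pace and stop on an object; FORCE is the grip in N (left out, the last holds). Time passes only in rows, so rows that repeat a pose let the fingers close. It gives the time, the measured TCP pose, the force, the opening and the grip force at its end, in the units of the state.
- manip.read_state(): the state, without advancing time (a new reading comes with each control period).
- optics.camera(name): name is "side" or "top"; returns (picture, depth): 384x512x3 uint8, red, green, blue; 384x512 float32, mm along the optical axis (not along the pixel's ray), 0 where there is no reading.
- optics.calibration(name): a dict with "camera_matrix" (3x3 intrinsics, pixels), "R" (3x3) and "t" (3): a world point X has camera coordinates R X + t. Camera axes: x right, y down, z forward; pixel columns grow to the right and rows downward; lengths in mm; the calibration is good to about 2 mm. A picture is of the moment at which its call begins. calibration takes no time and is no camera call.
- manip.sign_off(): hands the job in; it is judged then, once.
The state is a dict: "clock": time; "joints": joint angles; "qd": joint speeds; "effort": joint torques, N m; "eef_pos": TCP position; "eef_rot": TCP orientation; "wrist_force": force on the tool from outside, world axes, zero at the start; "moment": the same for the moment, N m; "finger_gap": finger opening in mm; "finger_force": force on a finger pad.
Only numpy, scipy, OpenCV 4.12 (cv2) and the standard library are available. Lean on these libraries where they do the work, as an engineer would, in place of code of your own. Each camera call takes 0.05 s, during which the arm holds its last target. There are 200 camera calls.

## Working session

There is one attempt and no reset: what is moved stays moved. The work goes in short steps, Python scripts to look and compute and a shell command to move; the robot and the scene stay as the last step left them, time stands still between calls to the robot, and variables do not carry over. Pictures are saved under pics/ and viewed, at most 10 in all, crops included, and the job is handed in when it is done.

```bash
mkdir -p pics; ls; python3 - <<'E'
from cell import manip, optics
import cv2,numpy as np
for n in ("top","side"):
    p,d=optics.camera(n); np.savez(f"pics/{n}0.npz",p=p,d=d)
    cv2.imwrite(f"pics/{n}0.png",cv2.resize(p[:,:,::-1],(800,600)))
    c=optics.calibration(n); print(n,np.round(c["camera_matrix"],1).tolist(),np.round(c["R"],3).tolist(),np.round(c["t"],1))
s=manip.read_state();print({k:np.round(v,3).tolist() for k,v in s.items()})
E
```

```text
pics
top [[451.8, 0.0, 257.3], [0.0, 451.8, 195.6], [0.0, 0.0, 1.0]] [[0.076, -0.997, -0.002], [-0.976, -0.074, -0.205], [0.205, 0.018, -0.979]] [-173.4  511.6 1398.1]
side [[396.9, 0.0, 253.1], [0.0, 396.9, 194.2], [0.0, 0.0, 1.0]] [[0.987, -0.163, 0.009], [-0.064, -0.442, -0.895], [0.15, 0.882, -0.446]] [-561.6   55.  1252.6]
{'clock': 0.1, 'joints': [-1.169, 0.3, 1.521, -0.0, 1.321, -0.067], 'qd': [-0.002, 0.001, -0.002, -0.001, -0.0, -0.0], 'effort': [0.001, -53.265, -35.328, 0.071, 0.023, -0.0], 'eef_pos': [248.403, -490.455, 204.944], 'eef_rot': [-3.141, -0.0, 0.469], 'wrist_force': [0.264, 0.248, -0.168], 'moment': [-0.007, 0.001, -0.029], 'finger_force': 0.0, 'finger_gap': 93.647}
```

View pics/top0.png

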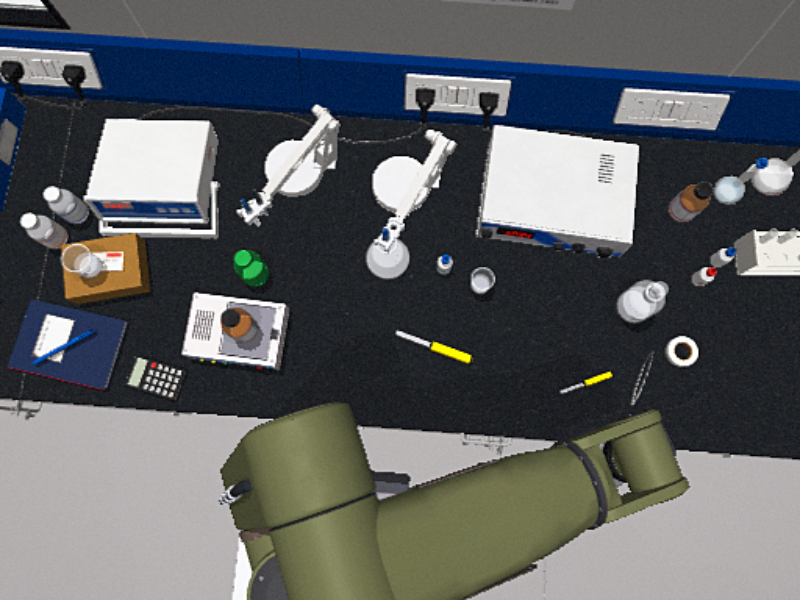

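View pics/side0.png

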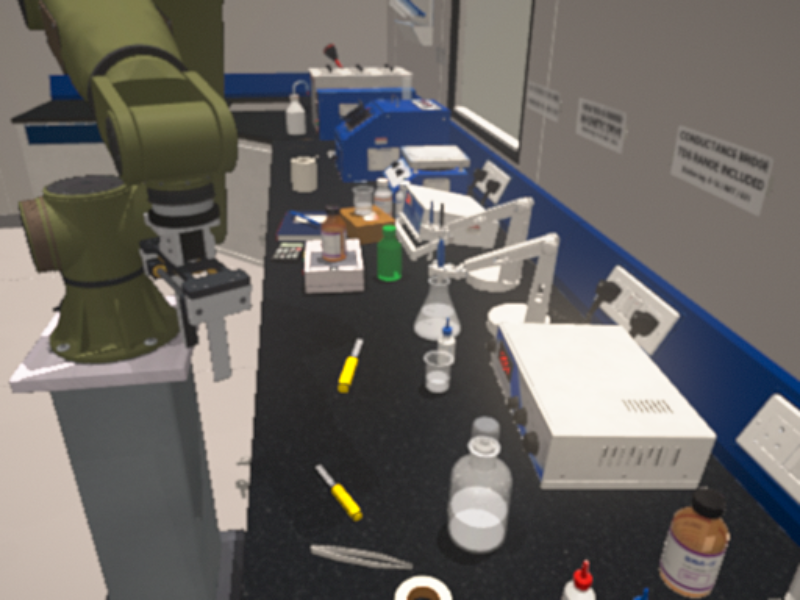

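The top view (800 px scale) shows the fuse box at (235,332) with its notch at about (278,335). The amber bottle on it has its cap at (232,318). The larger tool has its handle at (450,352) and its tip at (397,333). The beaker is at (482,280), the dropper bottle at (445,264) and the green decoy at (250,267).

```bash
cat > h.py <<'E'
import numpy as np,cv2
from cell import manip,optics
def cloud(n,d):
    c=optics.calibration(n);K=np.array(c["camera_matrix"]);R=np.array(c["R"]);t=np.array(c["t"])
    v,u=np.indices(d.shape); 
    P=np.stack([(u-K[0,2])/K[0,0]*d,(v-K[1,2])/K[1,1]*d,d],-1)-t
    return P@R
def onplane(n,u,v,z):
    c=optics.calibration(n);K=np.array(c["camera_matrix"]);R=np.array(c["R"]);t=np.array(c["t"])
    o=-R.T@t; r=R.T@np.linalg.solve(K,[u,v,1.]); return o+r*(z-o[2])/r[2]
E
python3 - <<'E'
from h import *
f=np.load("pics/top0.npz");p,d=f["p"],f["d"];X=cloud("top",d)
hsv=cv2.cvtColor(p,cv2.COLOR_RGB2HSV)
def reg(u0,u1,v0,v1):
    m=np.zeros(d.shape,bool);k=.64;m[int(v0*k):int(v1*k),int(u0*k):int(u1*k)]=1;return m
y=(hsv[...,0]>22)&(hsv[...,0]<35)&(hsv[...,1]>150)&(hsv[...,2]>120)
m=y&reg(400,500,320,380);print("yellow n",m.sum(),X[m].mean(0),np.percentile(X[m][:,2],[10,50,90]))
vs,us=np.nonzero(m)
G=np.array([onplane("top",a,b,16) for a,b in zip(us,vs)])
r=cv2.minAreaRect(G[:,:2].astype(np.float32));print("tool handle rect",r,cv2.boxPoints(r).round(1).tolist())
b=reg(385,440,320,350)&(p.min(-1)>120)&~y
vs,us=np.nonzero(b);B=np.array([onplane("top",a,c,9) for a,c in zip(us,vs)]);r=cv2.minAreaRect(B[:,:2].astype(np.float32));print("blade",r,cv2.boxPoints(r).round(1).tolist(),np.median(X[b][:,2]))
R=reg(160,310,270,390)
m=R&(X[...,2]>50)&(X[...,2]<68);r=cv2.minAreaRect(X[m][:,:2].astype(np.float32));print("box depth",r,np.median(X[m][:,2]))
w=R&(hsv[...,1]<60)&(hsv[...,2]>150)&m
vs,us=np.nonzero(w);W=np.array([onplane("top",a,c,60) for a,c in zip(us,vs)]);r=cv2.minAreaRect(W[:,:2].astype(np.float32));print("box white",r,cv2.boxPoints(r).round(1).tolist())
for lo,hi in((175,195),(150,165),(80,135)):
    m=R&(X[...,2]>lo)&(X[...,2]<hi);print("bottle",lo,m.sum(),X[m].mean(0) if m.any() else 0,cv2.minEnclosingCircle(X[m][:,:2].astype(np.float32)) if m.any() else 0)
for nm,a,hh in(("beaker",(465,500,262,298),60),("dropper",(435,456,248,278),94),("green",(228,275,245,290),126)):
    m=reg(*a)&(X[...,2]>20);print(nm,X[m].min(0),X[m].max(0),X[m].mean(0))
o=cv2.resize(p[160:250,100:310,::-1],None,fx=3.8,fy=3.8,interpolation=cv2.INTER_CUBIC);cv2.imwrite("pics/crop1.png",o)
E
```

```text
yellow n 154 [ 440.69142155 -241.58246184   17.16008524] [12.77219748 17.38733975 21.58453818]
tool handle rect ((440.8142395019531, -241.46176147460938), (84.088623046875, 19.262340545654297), 73.54841613769531) [[419.70001220703125, -279.1000061035156], [438.1000061035156, -284.5], [462.0, -203.89999389648438], [443.5, -198.39999389648438]]
blade ((465.6431884765625, -159.81222534179688), (75.70375061035156, 9.923393249511719), 74.0866470336914) [[450.5, -194.89999389648438], [460.0, -197.60000610351562], [480.79998779296875, -124.80000305175781], [471.20001220703125, -122.0999984741211]] 9.968902691471712
box depth ((480.5209655761719, 201.8336639404297), (191.5445098876953, 201.95016479492188), 87.25065612792969) 59.46843564911544
box white ((448.70166015625, 203.23533630371094), (189.579345703125, 129.813232421875), 86.9559326171875) [[378.8999938964844, 112.0], [508.5, 105.0999984741211], [518.5999755859375, 294.3999938964844], [388.8999938964844, 301.29998779296875]]
bottle 175 112 [449.90749699 181.35362034 184.15621018] ((450.29766845703125, 181.9987335205078), 17.116470336914062)
bottle 150 70 [444.7106506  173.84747565 154.62713882] ((448.77667236328125, 181.69650268554688), 23.41267967224121)
bottle 80 154 [493.38168615 172.07458435  99.33516349] ((496.5460205078125, 174.84274291992188), 76.4369125366211)
beaker [ 226.28394175 -318.79078579   20.07715584] [ 615.99495887 -160.07111533 1472.95894485] [ 591.5486878  -295.47780698   58.23874668]
dropper [ 608.51051255 -230.9233213    20.13633977] [ 637.60836043 -200.63697621   96.13669991] [ 620.20779513 -215.2283848    54.51914731]
green [ 226.28394175 -160.07111533   20.53531138] [ 609.7488449   212.24252214 1472.95894485] [568.66391332 174.40601804 107.9195081 ]
```

View pics/crop1.png

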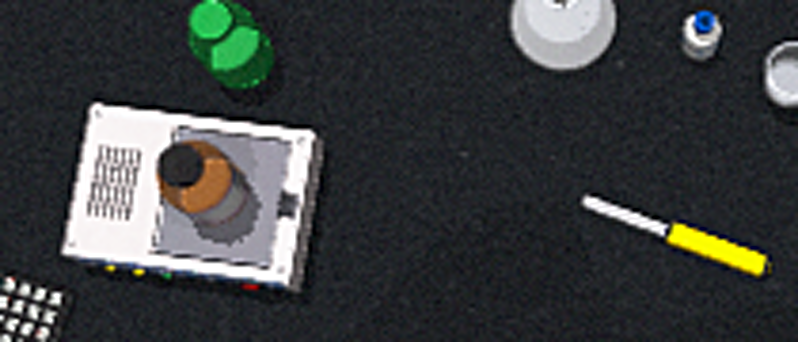

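The crop confirms the layout: the dark notch in the box's right (-y) edge at (288,205), the tool with its tip at (585,201), and the bottle on the grey cover. The measured sizes agree with those given: box 189.6 x 129.8 mm, blade 75.7 mm, cap top at 184 mm.

```bash
cat > g.py <<'E'
# usage: g.py x y z yaw tipdown [tool: shift of TCP ref]  -> shift/turn in present tool axes
import sys,numpy as np
from scipy.spatial.transform import Rotation as R
from cell import manip
s=manip.read_state();p=np.array(s["eef_pos"]);A=R.from_euler("xyz",s["eef_rot"])
a=list(map(float,sys.argv[1:]));x,y,z,yaw,td=a[:5]
B=R.from_euler("xyz",[np.pi,0,yaw])*R.from_rotvec([0,-td,0])
print("t",s["clock"],"pos",np.round(p,1),"rot",np.round(s["eef_rot"],3),"gap",round(s["finger_gap"],1),"ff",round(s["finger_force"],1),"F",np.round(s["wrist_force"],1))
print("shift",A.inv().apply(np.array([x,y,z])-p).round(1),"turn",(A.inv()*B).as_rotvec().round(3))
E
python3 g.py 450.3 182 225 1.5 0
```

```text
t 0.1 pos [ 248.4 -490.5  204.9] rot [-3.141 -0.     0.469] gap 93.6 ff 0.0 F [ 0.3  0.2 -0.2]
shift [ 483.9 -508.7  -19.5] turn [-1.000e-03 -1.000e-03 -1.031e+00]
```

```bash
python3 -m crank '[[100,0,0,-25,0,0,0],[100,34,-36,-20,0,0,-0.1],[100,69,-72,-20,0,0,-0.2],[100,103,-109,-20,0,0,-0.35],[100,138,-145,-20,0,0,-0.5],[100,172,-181,-20,0,0,-0.65],[100,207,-218,-20,0,0,-0.8],[100,241,-254,-20,0,0,-0.9],[100,276,-290,-20,0,0,-1.03],[100,310,-326,-20,0,0,-1.03]]' 30; python3 g.py 450.3 182 225 1.5 0
```

```text
clock: 1.1
eef_pos: [377.6, -58.1, 225.6]
eef_rot: [3.141, 0.0, 1.503]
wrist_force: [1.5, -0.5, 0.5]
finger_gap: 93.7
finger_force: 0.0
t 1.1 pos [377.6 -58.1 225.6] rot [3.141 0.    1.503] gap 93.7 ff 0.0 F [ 1.5 -0.5  0.5]
shift [244.5  56.3   0.5] turn [0.    0.    0.003]
```

```bash
python3 -m crank '[[100,40,9,0,0,0,0],[100,80,18,0,0,0,0],[100,125,29,0,0,0,0],[100,170,39,0,0,0,0],[100,210,48,0,0,0,0],[100,244.5,56.3,0,0,0,0],[100,244.5,56.3,0,0,0,0]]'; python3 g.py 450.3 182 103 1.5 0
python3 - <<'E'
from h import *
p,d=optics.camera("top");X=cloud("top",d)
p2,d2=optics.camera("side");cv2.imwrite("pics/side1.png",cv2.resize(p2[100:230,150:320,::-1],None,fx=4.4,fy=4.4))
E
```

```text
clock: 1.8
eef_pos: [451.6, 182.7, 224.7]
eef_rot: [-3.14, 0.0, 1.502]
wrist_force: [-0.5, -0.2, -0.4]
finger_gap: 94.0
finger_force: 0.0
t 1.8 pos [451.6 182.7 224.7] rot [-3.14   0.     1.502] gap 94.0 ff 0.0 F [-0.5 -0.2 -0.4]
shift [ -0.7  -1.1 121.7] turn [-0.001  0.     0.002]
```

View pics/side1.png

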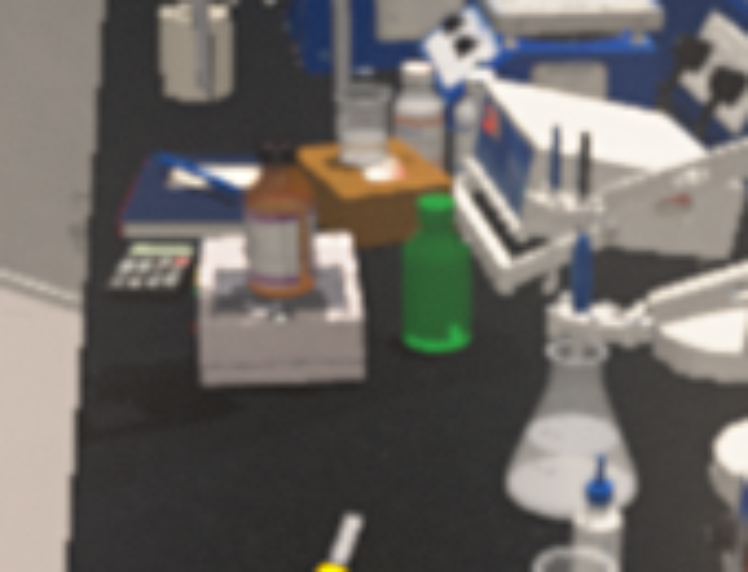

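The two grey bars at (205,50) and (345,50) are the open fingers, centred over the bottle cap at (278,150). I'll descend.

```bash
python3 -m crank '[[100,-0.7,-1,40,0,0,0],[100,-0.7,-1,80,0,0,0],[100,-0.7,-1,110,0,0,0],[100,-0.7,-1,122,0,0,0],[100,-0.7,-1,122,0,0,0],[40,-0.7,-1,122,0,0,0],[40,-0.7,-1,122,0,0,0],[40,-0.7,-1,122,0,0,0],[40,-0.7,-1,122,0,0,0],[40,-0.7,-1,122,0,0,0]]' 25; python3 g.py 450.3 182 200 1.5 0
```

```text
clock: 2.9
eef_pos: [450.6, 179.2, 103.9]
eef_rot: [3.141, -0.0, 1.499]
wrist_force: [-0.1, -0.9, -0.3]
finger_gap: 57.6
finger_force: 14.4
t 2.9 pos [450.6 179.2 103.9] rot [ 3.141 -0.     1.499] gap 57.6 ff 14.4 F [-0.1 -0.9 -0.3]
shift [  2.8  -0.4 -96.1] turn [ 0.001 -0.    -0.001]
```

```bash
python3 -m crank '[[40,0,0,-15,0,0,0],[40,0,0,-40,0,0,0],[40,0,0,-60,0,0,0],[40,-30,22,-65,0,0,0],[40,-65,47,-65,0,0,0],[40,-100,70,-65,0,0,0],[40,-130,90,-65,0,0,0],[40,-152,100,-65,0,0,0],[40,-152,100,-65,0,0,0]]' 30; python3 g.py 550 20 46 1.5 0
```

```text
clock: 3.8
eef_pos: [539.6, 17.9, 168.0]
eef_rot: [-3.141, 0.0, 1.496]
wrist_force: [-0.9, -0.4, -2.7]
finger_gap: 57.1
finger_force: 30.0
t 3.8 pos [539.6  17.9 168. ] rot [-3.141  0.     1.496] gap 57.1 ff 30.0 F [-0.9 -0.4 -2.7]
shift [  2.9  10.3 122. ] turn [-0.001  0.    -0.004]
```

```bash
python3 -m crank '[[40,1,5,35,0,0,0],[40,2,10,70,0,0,0],[40,3,10,100,0,0,0],[40,3,10,114,0,0,0],[40,3,10,119,0,0,0],[40,3,10,121,0,0,0],[40,3,10,121,0,0,0]]'; python3 g.py 550 20 46 1.5 0
```

```text
clock: 4.5
eef_pos: [549.9, 22.7, 48.6]
eef_rot: [3.14, -0.0, 1.499]
wrist_force: [-0.4, -0.6, -1.9]
finger_gap: 57.1
finger_force: 30.0
t 4.5 pos [549.9  22.7  48.6] rot [ 3.14  -0.     1.499] gap 57.1 ff 30.0 F [-0.4 -0.6 -1.9]
shift [-2.6  0.3  2.6] turn [ 0.002 -0.    -0.001]
```

```bash
python3 -m crank '[[40,0,0,2,0,0,0],[40,0,0,3,0,0,0],[40,0,0,4,0,0,0],[40,0,0,4,0,0,0]]'; python3 g.py 550 20 45 1.5 0
```

```text
clock: 4.9
eef_pos: [549.8, 22.6, 44.8]
eef_rot: [3.14, -0.0, 1.499]
wrist_force: [-3.8, 0.5, 11.1]
finger_gap: 57.4
finger_force: 30.0
t 4.9 pos [549.8  22.6  44.8] rot [ 3.14  -0.     1.499] gap 57.4 ff 30.0 F [-3.8  0.5 11.1]
shift [-2.5  0.4 -0.2] turn [ 0.001 -0.    -0.001]
```

Contact at 11 N, so the bottle is on the worktop. I'll release it, wait and rise.

```bash
python3 -m crank '[[100,0,0,-1,0,0,0],[100,0,0,-1,0,0,0],[100,0,0,-1,0,0,0],[100,0,0,-1,0,0,0],[100,0,0,-1,0,0,0],[100,0,0,-1,0,0,0],[100,0,0,-30,0,0,0],[100,0,0,-75,0,0,0],[100,0,0,-115,0,0,0],[100,0,0,-130,0,0,0]]'; python3 g.py 447.6 -222 150 1.290 0
```

```text
clock: 5.9
eef_pos: [550.5, 22.6, 177.6]
eef_rot: [3.136, -0.0, 1.499]
wrist_force: [0.1, 0.2, 0.5]
finger_gap: 94.1
finger_force: 0.0
t 5.9 pos [550.5  22.6 177.6] rot [ 3.136 -0.     1.499] gap 94.1 ff 0.0 F [0.1 0.2 0.5]
shift [-251.3  -85.2   27.1] turn [ 0.005 -0.001  0.209]
```

```bash
python3 -m crank '[[50,-15,-40,0,0,0,0],[50,-40,-80,0,0,0,0.05],[50,-80,-85,0,0,0,0.1],[50,-125,-85,0,0,0,0.15],[50,-170,-85,0,0,0,0.2],[50,-210,-85,0,0,0,0.209],[50,-240,-85,10,0,0,0.209],[50,-251,-85,25,0,0,0.209],[50,-251,-85,27,0,0,0.209]]'; python3 g.py 447.6 -222 60 1.290 0
python3 - <<'E'
from h import *
p,d=optics.camera("top");X=cloud("top",d)
o=cv2.resize(p[130:260,100:330,::-1],None,fx=3.4,fy=3.4,interpolation=cv2.INTER_CUBIC);cv2.imwrite("pics/crop2.png",o)
m=(X[...,2]>118)&(X[...,2]<135)&(abs(X[...,0]-550)<60)&(abs(X[...,1]-22)<60);print(X[m].mean(0),m.sum())
E
```

```text
clock: 6.8
eef_pos: [445.6, -222.5, 144.9]
eef_rot: [-3.139, -0.001, 1.288]
wrist_force: [-0.2, 0.6, 0.3]
finger_gap: 46.9
finger_force: 0.0
t 6.8 pos [ 445.6 -222.5  144.9] rot [-3.139e+00 -1.000e-03  1.288e+00] gap 46.9 ff 0.0 F [-0.2  0.6  0.3]
shift [ 1.   2.  84.9] turn [-0.003 -0.001 -0.002]
[548.02498376  25.59666266 125.79469425] 96
```

View pics/crop2.png

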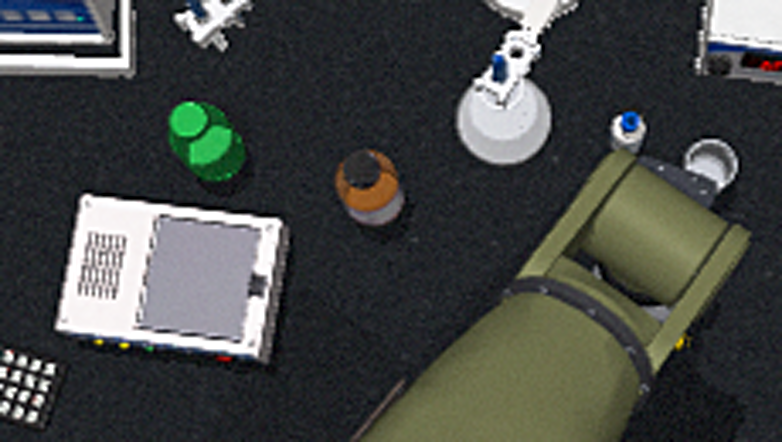

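The bottle stands on the worktop at (370,185), with its cap top at 126 mm. The box is clear and its notch is visible at (258,285). Next I'll lower onto the tool and check the notch position.

```bash
python3 -m crank '[[50,1,2,40,0,0,0],[50,1,2,80,0,0,0],[50,1,2,115,0,0,0],[50,1,2,133,0,0,0],[50,1,2,140,0,0,0],[50,1,2,142,0,0,0]]'; python3 g.py 447.6 -222 2 1.290 0
python3 - <<'E'
from h import *
f=np.load("pics/top0.npz");
p,d=optics.camera("top");hsv=cv2.cvtColor(p,cv2.COLOR_RGB2HSV);X=cloud("top",d)
R=np.zeros(d.shape,bool);R[180:240,110:190]=1
m=R&(hsv[...,1]<60)&(hsv[...,2]>150)&(X[...,2]>50)
vs,us=np.nonzero(m);W=np.array([onplane("top",a,c,60) for a,c in zip(us,vs)]);r=cv2.minAreaRect(W[:,:2].astype(np.float32));print(r)
vs,us=np.nonzero((p.max(-1)<90)&R);k=(abs(us-176)<7)&(abs(vs-214)<7)
for a,c in zip(us[k],vs[k]): pass
N=np.array([onplane("top",a,c,57) for a,c in zip(us[k],vs[k])]);print("dark",N.mean(0),N.min(0),N.max(0),k.sum())
g=R&(X[...,2]>50)&(p.max(-1)>90)&(p.max(-1)<150);vs,us=np.nonzero(g)
W=np.array([onplane("top",a,c,59) for a,c in zip(us,vs)]);print(cv2.minAreaRect(W[:,:2].astype(np.float32)),np.median(W,0))
E
```

```text
clock: 7.45
eef_pos: [449.1, -220.7, 4.8]
eef_rot: [3.141, -0.0, 1.291]
wrist_force: [-0.1, 0.8, 0.1]
finger_gap: 47.0
finger_force: 0.0
t 7.45 pos [ 449.1 -220.7    4.8] rot [ 3.141 -0.     1.291] gap 47.0 ff 0.0 F [-0.1  0.8  0.1]
shift [-1.7 -1.1  2.8] turn [ 0.    -0.     0.001]
((448.70166015625, 203.23533630371094), (189.579345703125, 129.813232421875), 86.9559326171875)
dark [441.90281773 112.80639271  57.        ] [424.91864675  97.57175924  57.        ] [463.80649848 128.57829488  57.        ] 44
((434.2550354003906, 200.52752685546875), (190.33038330078125, 165.34400939941406), 89.45079040527344) [386.06246712 228.19979665  59.        ]
```

```bash
python3 -m crank '[[50,-1,-1,2.5,0,0,0],[0,-1,-1,2.5,0,0,0],[0,-1,-1,2.5,0,0,0],[0,-1,-1,2.5,0,0,0],[0,-1,-1,2.5,0,0,0],[0,-1,-1,2.5,0,0,0],[0,-1,-1,2.5,0,0,0]]' 60; python3 g.py 447.6 -222 102 1.518 0
python3 -c "
from h import *
for u,v in((175.9,213.8),(174.5,213.8)): print(onplane('top',u,v,59))"
```

```text
clock: 8.2
eef_pos: [447.6, -222.0, 2.2]
eef_rot: [3.141, 0.0, 1.29]
wrist_force: [-1.1, 1.4, 3.8]
finger_gap: 17.3
finger_force: 60.0
t 8.2 pos [ 447.6 -222.     2.2] rot [3.141 0.    1.29 ] gap 17.3 ff 60.0 F [-1.1  1.4  3.8]
shift [  0.    0.  -99.8] turn [ 0.     0.    -0.228]
[443.65890258 118.69865285  59.        ]
[443.32380184 123.12964443  59.        ]
```

```bash
cat > g2.py <<'E'
# g2.py ybox z td : TCP shift/turn to put the blade tip at (x=0,ybox) from notch, height z, tip-down pitch td
import sys,numpy as np
from scipy.spatial.transform import Rotation as R
from cell import manip
N=np.array([443.8,111.3,0]);PSI=1.518;TIP=np.array([102.5,0,-6.8])
s=manip.read_state();p=np.array(s["eef_pos"]);A=R.from_euler("xyz",s["eef_rot"])
cur=p+A.apply(TIP)-N
print("t",round(s["clock"],2),"tip now ybox,xbox,z",(cur@[np.cos(PSI),np.sin(PSI),0]).round(1),(cur@[np.sin(PSI),-np.cos(PSI),0]).round(1),cur[2].round(1),"pitch",np.arcsin(-A.apply([1,0,0])[2]).round(3),"gap",round(s["finger_gap"],1),"F",np.round(s["wrist_force"],1))
a=list(map(float,sys.argv[1:]))
for y,z,td in zip(a[::3],a[1::3],a[2::3]):
    B=R.from_euler("xyz",[np.pi,0,PSI])*R.from_rotvec([0,-td,0])
    q=N+[y*np.cos(PSI),y*np.sin(PSI),z]-B.apply(TIP)
    print("tip",y,z,td,"tcp",q.round(1),"shift",A.inv().apply(q-p).round(1),"turn",(A.inv()*B).as_rotvec().round(3))
E
python3 g2.py -40 120 0 -20 95 0.6
```

```text
t 8.2 tip now ybox,xbox,z -232.8 44.6 9.0 pitch 0.0 gap 17.3 F [-1.1  1.4  3.8]
tip -40.0 120.0 0.0 tcp [436.3 -31.  113.2] shift [ 180.4  -63.8 -111.1] turn [ 0.     0.    -0.228]
tip -20.0 95.0 0.6 tcp [438.1   3.  147.3] shift [ 213.6  -71.5 -145.1] turn [-0.068 -0.597 -0.221]
```

```bash
python3 -m crank '[[0,0,0,-30,0,0,0],[0,0,0,-70,0,0,0],[0,0,0,-100,0,0,0],[0,0,0,-115,0,0,-0.1],[0,0,0,-118,0,0,-0.228],[0,0,0,-118,0,0,-0.228]]' 60; python3 g2.py -40 120 0 -20 95 0.6
```

```text
clock: 8.8
eef_pos: [447.6, -222.0, 120.4]
eef_rot: [3.141, 0.0, 1.52]
wrist_force: [-0.4, -0.6, -1.8]
finger_gap: 17.3
finger_force: 60.0
t 8.8 tip now ybox,xbox,z -230.2 21.2 127.2 pitch 0.0 gap 17.3 F [-0.4 -0.6 -1.8]
tip -40.0 120.0 0.0 tcp [436.3 -31.  113.2] shift [190.2 -21.    7.1] turn [0.001 0.    0.002]
tip -20.0 95.0 0.6 tcp [438.1   3.  147.3] shift [224.3 -20.9 -27. ] turn [ 0.001 -0.6    0.002]
```

```bash
python3 -m crank '[[0,35,-4,-10,0,0,0],[0,75,-8,-20,0,0,0],[0,115,-12,-27,0,-0.1,0],[0,150,-16,-27,0,-0.2,0],[0,180,-20,-27,0,-0.3,0],[0,200,-21,-27,0,-0.4,0],[0,215,-21,-27,0,-0.5,0],[0,224,-21,-27,0,-0.6,0],[0,224,-21,-27,0,-0.6,0],[0,224,-21,-27,0,-0.6,0]]'; python3 g2.py -8 69 0.6 24 46.3 0.6
python3 - <<'E'
from h import *
p,d=optics.camera("side");np.savez("pics/s2.npz",p=p,d=d)
cv2.imwrite("pics/side2.png",cv2.resize(p[110:220,180:290,::-1],None,fx=5.4,fy=5.4,interpolation=cv2.INTER_CUBIC))
E
```

```text
clock: 9.8
eef_pos: [438.1, 3.2, 146.2]
eef_rot: [-3.141, 0.599, 1.517]
wrist_force: [-0.3, -0.4, -0.3]
finger_gap: 17.3
finger_force: 60.0
t 9.8 tip now ybox,xbox,z -19.8 0.1 94.0 pitch 0.599 gap 17.3 F [-0.3 -0.4 -0.3]
tip -8.0 69.0 0.6 tcp [438.7  15.  121.3] shift [23.8 -0.1 13.9] turn [-0.001 -0.001 -0.001]
tip 24.0 46.3 0.6 tcp [440.4  47.   98.6] shift [63.  -0.1 14.6] turn [-0.001 -0.001 -0.001]
```

View pics/side2.png

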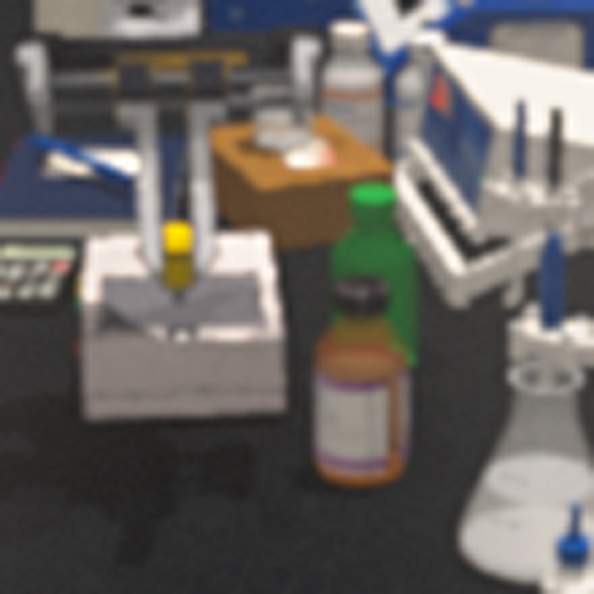

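Side view: the blade (178,295) points down at the notch (183,330), and the bottle stands upright at (362,390). A quick projection check of the tip will confirm alignment.

```bash
python3 - <<'E'
from h import *
c=optics.calibration("side");K=np.array(c["camera_matrix"]);R=np.array(c["R"]);t=np.array(c["t"])
N=np.array([443.8,111.3,60]);e=np.array([.0528,.9986,0])
def pr(X): q=K@(R@X+t); return ((q[:2]/q[2]-[180,110]+.5)*5.4-.5).round(1)
print("notch",pr(N),"lip",pr(N+15*e),"tip",pr(N-20*e+[0,0,34]),"blade root",pr(N-(20+62)*e+[0,0,34+42.3]), "handle rear top",pr(N-(20+62+78)*e+[0,0,34+42+53]),"corners",pr(N-3*e+[-65,3.4,0]),pr(N-3*e+[65,-3.4,0]))
E
```

```text
notch [179.1 338.9] lip [178.6 329.9] tip [177.8 302.1] blade root [177.3 276. ] handle rear top [176.6 239.4] corners [ 77.7 344.4] [279.6 337.2]
```

```bash
python3 - <<'E'
from h import *
f=np.load("pics/s2.npz");p,d=f["p"],f["d"];hsv=cv2.cvtColor(p,cv2.COLOR_RGB2HSV)
c=optics.calibration("side");K=np.array(c["camera_matrix"]);R=np.array(c["R"]);t=np.array(c["t"])
def pr(X): q=K@(R@X+t); return (q[:2]/q[2]).round(2)
g=p.min(-1).astype(int)
for v in (174,177,180):
    print(v,g[v,190:238].tolist())
y=(hsv[...,0]>20)&(hsv[...,0]<35)&(hsv[...,1]>130);y[:140]=0;y[180:]=0;y[:,:200]=0;y[:,225:]=0
vs,us=np.nonzero(y);print("yellow",us.mean(),vs.mean(),us.min(),us.max(),vs.min(),vs.max())
for r in range(160,176): print(r,g[r,204:222].tolist())
N=np.array([443.8,111.3,60]);e=np.array([.0528,.9986,0]);ex=np.array([.9986,-.0528,0])
for z in(60,40):print(z,pr(N-3*e-65*ex-[0,0,60-z]),pr(N-3*e+65*ex-[0,0,60-z]))
print("notch",pr(N),pr(N-11*ex),pr(N+11*ex),"yel",pr(N-(20+62+15)*e+[0,0,34+42+10]),pr(N-(20+62+70)*e+[0,0,34+42+48]))
E
```

```text
174 [49, 50, 50, 46, 63, 96, 120, 122, 120, 122, 124, 123, 123, 122, 123, 123, 124, 123, 121, 120, 121, 121, 121, 118, 118, 118, 117, 117, 117, 117, 116, 116, 116, 116, 116, 115, 116, 115, 117, 118, 117, 112, 86, 53, 46, 49, 52, 51]
177 [51, 52, 48, 46, 59, 94, 118, 122, 122, 121, 121, 122, 122, 121, 122, 120, 122, 120, 119, 119, 121, 121, 120, 120, 119, 121, 120, 120, 120, 119, 117, 118, 119, 119, 119, 120, 118, 118, 120, 119, 120, 112, 86, 54, 45, 47, 49, 49]
180 [49, 51, 51, 44, 51, 91, 118, 122, 119, 119, 120, 120, 122, 120, 122, 121, 121, 121, 121, 121, 120, 120, 119, 119, 119, 119, 118, 119, 118, 120, 118, 119, 119, 119, 118, 118, 117, 120, 120, 117, 119, 117, 99, 61, 43, 47, 49, 59]
yellow 212.40740740740742 156.16666666666666 210 215 151 162
160 [210, 212, 201, 168, 136, 115, 66, 29, 24, 25, 30, 60, 110, 138, 155, 174, 182, 183]
161 [153, 163, 166, 148, 123, 102, 62, 32, 27, 23, 30, 57, 97, 124, 135, 139, 138, 140]
162 [129, 132, 135, 131, 128, 112, 74, 44, 30, 32, 45, 75, 111, 129, 130, 128, 128, 130]
163 [129, 131, 130, 132, 132, 122, 102, 80, 59, 60, 78, 105, 124, 131, 130
[... 607 characters left out ...]
0, 144, 131, 108, 103, 110, 108, 102, 122, 146, 157, 156, 160, 163]
171 [94, 96, 108, 130, 152, 163, 147, 106, 117, 146, 134, 110, 138, 178, 190, 194, 202, 209]
172 [113, 114, 114, 119, 129, 149, 142, 115, 142, 179, 164, 129, 142, 169, 174, 179, 193, 204]
173 [123, 124, 124, 123, 123, 127, 129, 121, 129, 140, 134, 121, 124, 131, 128, 130, 138, 142]
174 [123, 123, 124, 123, 121, 120, 121, 121, 121, 118, 118, 118, 117, 117, 117, 117, 116, 116]
175 [122, 122, 122, 121, 124, 121, 122, 123, 120, 120, 118, 120, 120, 121, 118, 120, 119, 118]
60 [194.01 173.36] [231.35 172.04]
40 [194.34 178.6 ] [231.44 177.24]
notch [212.75 172.36] [209.6  172.47] [215.91 172.25] yel [212.41 159.6 ] [212.3  154.54]
```

```bash
sed -i 's/443.8,111.3/445.3,111.3/' g2.py; python3 -m crank '[[0,12,1.5,7,0,0,0],[0,24,1.5,14,0,0,0],[0,30,1.5,14,0,0,0],[0,36,1.5,14,0,0,0],[0,36,1.5,14,0,0,0]]'; python3 g2.py 10 55.9 0.6 24 46.3 0.6
```

```text
clock: 10.35
eef_pos: [441.0, 25.0, 114.7]
eef_rot: [-3.141, 0.6, 1.518]
wrist_force: [0.2, -0.0, -0.9]
finger_gap: 17.4
finger_force: 60.0
t 10.35 tip now ybox,xbox,z 2.0 0.2 62.4 pitch 0.6 gap 17.4 F [ 0.2 -0.  -0.9]
tip 10.0 55.9 0.6 tcp [441.2  33.  108.2] shift [10.2 -0.2  0.9] turn [-0. -0.  0.]
tip 24.0 46.3 0.6 tcp [441.9  47.   98.6] shift [27.2 -0.2  0.9] turn [-0. -0.  0.]
```

```bash
python3 -m crank '[[0,5,0,0,0,0,0],[0,10,0,0,0,0,0],[0,14,0,0,0,0,0],[0,18,0,0,0,0,0],[0,18,0,0,0,0,0]]'; python3 g2.py  24 46.3 0.6
```

```text
clock: 10.85
eef_pos: [441.8, 39.7, 104.6]
eef_rot: [-3.141, 0.6, 1.518]
wrist_force: [-1.1, -0.6, -1.9]
finger_gap: 17.3
finger_force: 60.0
t 10.85 tip now ybox,xbox,z 16.8 0.2 52.4 pitch 0.6 gap 17.3 F [-1.1 -0.6 -1.9]
tip 24.0 46.3 0.6 tcp [441.9  47.   98.6] shift [ 9.4 -0.2  0.9] turn [-0.  0.  0.]
```

```bash
python3 -m crank '[[0,3,0,1,0,0,0],[0,6,0,1,0,0,0],[0,9.5,0,1,0,0,0],[0,9.5,0,1,0,0,0]]'; python3 g2.py  24 46.3 0.6
python3 - <<'E'
from h import *
p,d=optics.camera("side")
cv2.imwrite("pics/side3.png",cv2.resize(p[130:200,180:260,::-1],None,fx=8,fy=8,interpolation=cv2.INTER_CUBIC))
E
```

```text
clock: 11.25
eef_pos: [442.1, 46.9, 98.5]
eef_rot: [-3.141, 0.6, 1.518]
wrist_force: [-0.1, -0.1, -0.6]
finger_gap: 17.4
finger_force: 60.0
t 11.25 tip now ybox,xbox,z 24.0 0.2 46.2 pitch 0.6 gap 17.4 F [-0.1 -0.1 -0.6]
tip 24.0 46.3 0.6 tcp [441.9  47.   98.6] shift [-0.  -0.2 -0.1] turn [-0. -0.  0.]
```

View pics/side3.png

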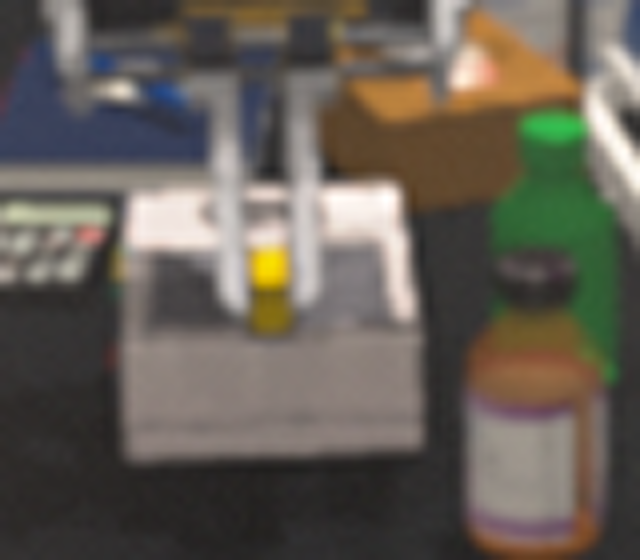

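The blade sits in the notch with no contact force; the handle is at (270,290), the wall centred below it, and the bystanders are untouched. Now levering.

```bash
python3 g2.py 25 51.5 0.4 27 56.6 0.2 28 61 0.05 28 65 -0.1
```

```text
t 11.3 tip now ybox,xbox,z 23.8 0.2 46.3 pitch 0.6 gap 17.1 F [ 0.5 -0.6 -1.4]
tip 25.0 51.5 0.4 tcp [441.5  39.3  85.2] shift [ 1.4 -0.3 15.3] turn [-0.   0.2  0. ]
tip 27.0 56.6 0.2 tcp [441.4  36.6  70.3] shift [ 7.5 -0.3 29.1] turn [-0.   0.4  0. ]
tip 28.0 61.0 0.05 tcp [441.4  36.7  59.3] shift [13.8 -0.2 38.1] turn [-0.    0.55  0.  ]
tip 28.0 65.0 -0.1 tcp [441.4  38.1  48. ] shift [21.4 -0.2 46.7] turn [-0.   0.7  0. ]
```

```bash
python3 -m crank '[[0,0.7,0,7.5,0,0.1,0],[0,1.4,0,15.3,0,0.2,0],[0,4.5,0,22,0,0.3,0],[0,7.5,0,29,0,0.4,0],[0,7.5,0,29,0,0.4,0]]'; python3 g2.py 28 61 0.05 28 65 -0.1
```

```text
clock: 11.8
eef_pos: [441.3, 35.2, 70.3]
eef_rot: [-3.141, 0.198, 1.515]
wrist_force: [-0.2, 0.9, -3.8]
finger_gap: 17.3
finger_force: 60.0
t 11.8 tip now ybox,xbox,z 25.7 0.3 56.8 pitch 0.198 gap 17.3 F [-0.2  0.9 -3.8]
tip 28.0 61.0 0.05 tcp [441.4  36.7  59.3] shift [ 3.6  0.  10.4] turn [-0.001  0.148 -0.003]
tip 28.0 65.0 -0.1 tcp [441.4  38.1  48. ] shift [ 7.2  0.  21.3] turn [-0.     0.298 -0.003]
```

```bash
python3 -m crank '[[0,1.8,0,5,0,0.075,0],[0,3.6,0,10.4,0,0.148,0],[0,5,0,16,0,0.22,0],[0,7.2,0,21.3,0,0.298,0],[0,7.2,0,21.3,0,0.298,0]]'; python3 g2.py 32 63 0 
python3 - <<'E'
from h import *
p,d=optics.camera("side")
cv2.imwrite("pics/side4.png",cv2.resize(p[130:200,180:260,::-1],None,fx=8,fy=8,interpolation=cv2.INTER_CUBIC))
p,d=optics.camera("top");X=cloud("top",d)
N=np.array([445.3,111.3,60]);e=np.array([.0528,.9986,0]);ex=np.array([.9986,-.0528,0])
q=X-N;yb=q@e;xb=q@ex
for a in range(-5,115,10):
    m=(abs(xb)>15)&(abs(xb)<48)&(yb>a)&(yb<a+10)&(X[...,2]<200);print(a,m.sum(),np.percentile(X[m][:,2],[10,50,90]).round(1) if m.any() else '')
E
```

```text
clock: 12.3
eef_pos: [441.3, 38.7, 47.8]
eef_rot: [-3.139, -0.098, 1.516]
wrist_force: [-0.1, 0.9, -1.5]
finger_gap: 17.8
finger_force: 60.0
t 12.3 tip now ybox,xbox,z 28.6 0.0 64.5 pitch -0.098 gap 17.8 F [-0.1  0.9 -1.5]
tip 32.0 63.0 0.0 tcp [441.6  40.9  56.2] shift [ 3.   0.1 -8.2] turn [-0.002 -0.098 -0.002]
-5 0 
5 0 
15 17 [66.2 69.9 73.3]
25 47 [64.1 68.3 71.7]
35 62 [63.3 67.6 71.7]
45 69 [62.6 65.5 69.3]
55 57 [61.9 65.4 67.6]
65 66 [59.9 63.4 66.5]
75 62 [58.3 62.  66.5]
85 61 [57.  60.8 63.8]
95 67 [56.8 60.6 63.4]
105 55 [56.2 58.9 62.9]
```

View pics/side4.png

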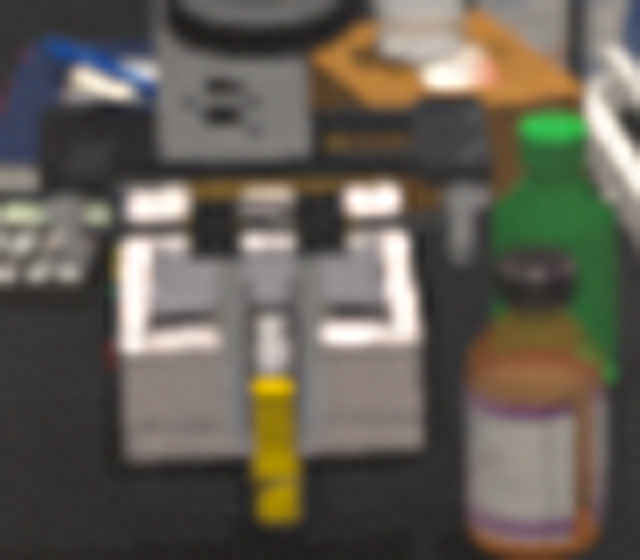

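The cover has sprung: its free edge is at about 70 mm, roughly 0.11 rad, and the blade is still under it at (272,340). Now I'll sweep it open with the blade under the cover.

```bash
python3 - <<'E'
import numpy as np,subprocess
a=[]
for th in (0.1,0.3,.5,.7,.9,1.1,1.3,1.5): 
    a+=[112-75*np.cos(th)-3*np.sin(th),57.5+75*np.sin(th)-3*np.cos(th),0]
print(subprocess.run(["python3","g2.py"]+[f"{v:.1f}" for v in a],capture_output=True,text=True).stdout)
E
```

```text
t 12.4 tip now ybox,xbox,z 29.2 0.3 64.9 pitch -0.095 gap 17.7 F [-0.1  0.8 -0.9]
tip 37.1 62.0 0.0 tcp [441.8  46.   55.2] shift [ 7.4 -0.3 -6.2] turn [-0.001 -0.095 -0.   ]
tip 39.5 76.8 0.0 tcp [442.   48.4  70. ] shift [ 11.2  -0.3 -20.7] turn [-0.001 -0.095 -0.   ]
tip 44.7 90.8 0.0 tcp [442.2  53.6  84. ] shift [ 17.7  -0.3 -34.1] turn [-0.001 -0.095 -0.   ]
tip 52.7 103.5 0.0 tcp [442.7  61.6  96.7] shift [ 26.9  -0.3 -46. ] turn [-0.001 -0.095 -0.   ]
tip 63.0 114.4 0.0 tcp [443.2  71.9 107.6] shift [ 38.2  -0.3 -55.9] turn [-0.001 -0.095 -0.   ]
tip 75.3 123.0 0.0 tcp [443.9  84.1 116.2] shift [ 51.3  -0.3 -63.3] turn [-0.001 -0.095 -0.   ]
tip 89.0 129.0 0.0 tcp [444.6  97.8 122.2] shift [ 65.5  -0.3 -67.9] turn [-0.001 -0.095 -0.   ]
tip 103.7 132.1 0.0 tcp [445.4 112.5 125.3] shift [ 80.4  -0.3 -69.6] turn [-0.001 -0.095 -0.   ]
```

```bash
python3 -m crank '[[0,7.4,0,-6.2,0,-0.095,0],[0,7.4,0,-6.2,0,-0.095,0],[0,9,0,-13.5,0,-0.095,0],[0,11,0,-20.7,0,-0.095,0],[0,14.2,0,-27.5,0,-0.095,0],[0,17.7,0,-34,0,-0.095,0],[0,22,0,-40,0,-0.095,0],[0,27,0,-46,0,-0.095,0],[0,32.5,0,-51,0,-0.095,0],[0,38.2,0,-56,0,-0.095,0]]'; python3 g2.py 75.3 123 0 89 129 0 103.7 132.1 0
```

```text
clock: 13.4
eef_pos: [443.5, 72.2, 108.2]
eef_rot: [3.142, -0.003, 1.518]
wrist_force: [0.4, -0.1, -1.5]
finger_gap: 17.4
finger_force: 60.0
t 13.4 tip now ybox,xbox,z 63.3 0.3 115.3 pitch -0.003 gap 17.4 F [ 0.4 -0.1 -1.5]
tip 75.3 123.0 0.0 tcp [443.9  84.1 116.2] shift [12.  -0.3 -8. ] turn [ 0.    -0.003 -0.   ]
tip 89.0 129.0 0.0 tcp [444.6  97.8 122.2] shift [ 25.7  -0.3 -14. ] turn [ 0.    -0.003 -0.   ]
tip 103.7 132.1 0.0 tcp [445.4 112.5 125.3] shift [ 40.4  -0.3 -17. ] turn [ 0.    -0.003 -0.   ]
```

```bash
python3 -m crank '[[0,6,0,-4.5,0,0,0],[0,12,0,-8,0,0,0],[0,19,0,-11.5,0,0,0],[0,25.7,0,-14,0,0,0],[0,33,0,-16,0,0,0],[0,40.4,0,-17,0,0,0],[0,40.4,0,-17,0,0,0]]'; python3 g2.py 40 132 0 
python3 - <<'E'
from h import *
p,d=optics.camera("side")
cv2.imwrite("pics/side5.png",cv2.resize(p[100:200,180:280,::-1],None,fx=6,fy=6,interpolation=cv2.INTER_CUBIC))
E
```

```text
clock: 14.1
eef_pos: [445.7, 112.9, 124.9]
eef_rot: [3.142, -0.003, 1.519]
wrist_force: [0.2, 0.3, -1.3]
finger_gap: 17.4
finger_force: 60.0
t 14.1 tip now ybox,xbox,z 104.1 0.2 132.0 pitch -0.003 gap 17.4 F [ 0.2  0.3 -1.3]
tip 40.0 132.0 0.0 tcp [442.   48.9 125.2] shift [-64.1  -0.3  -0.5] turn [ 0.    -0.003  0.001]
```

View pics/side5.png

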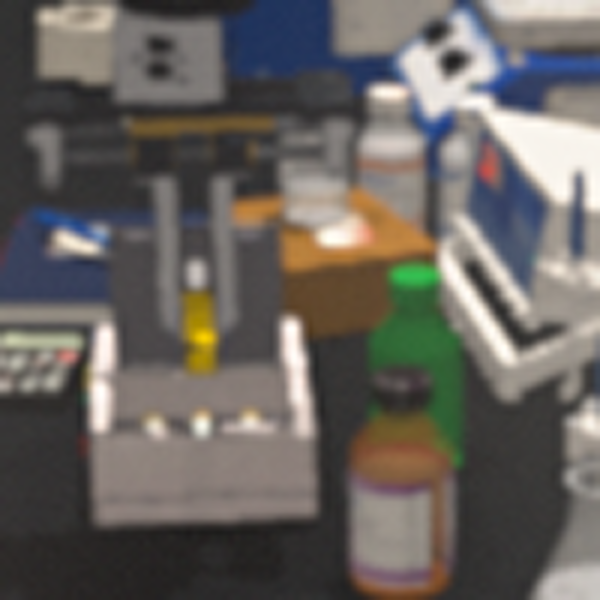

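The cover is upright at about 1.5 rad, with the fuses visible at (155-250,420). I'll retreat along -y and lay the tool on the worktop.

```bash
python3 -m crank '[[0,-30,0,0,0,0,0],[0,-70,0,0,0,0,0],[0,-115,0,0,0,0,0],[0,-160,0,0,0,0,0],[0,-205,0,5,0,0,0],[0,-245,0,30,0,0,0],[0,-270,0,60,0,0,0],[0,-280,0,90,0,0,0],[0,-280,0,108,0,0,0],[0,-280,0,116,0,0,0]]'; python3 g.py 430 -167 2.2 1.519 0
```

```text
clock: 15.15
eef_pos: [429.8, -167.3, 6.3]
eef_rot: [-3.139, -0.004, 1.517]
wrist_force: [1.0, 0.3, -1.0]
finger_gap: 17.6
finger_force: 60.0
t 15.15 pos [ 429.8 -167.3    6.3] rot [-3.139 -0.004  1.517] gap 17.6 ff 60.0 F [ 1.   0.3 -1. ]
shift [0.2 0.2 4.1] turn [-0.003 -0.004 -0.002]
```

```bash
python3 -m crank '[[0,0,0,2,0,0,0],[0,0,0,4,0,0,0],[0,0,0,4,0,0,0],[40,0,0,4,0,0,0],[40,0,0,4,0,0,0],[40,0,0,4,0,0,0],[40,0,0,-20,0,0,0],[40,0,0,-70,0,0,0],[40,0,0,-120,0,0,0],[40,0,0,-160,0,0,0]]'; python3 -m crank '[[40,-20,0,-20,0,0,0],[40,-50,0,-20,0,0,0],[40,-95,0,-20,0,0,0],[40,-140,0,-20,0,0,0],[40,-160,0,-20,0,0,0],[40,-160,0,-20,0,0,0],[40,-160,0,-20,0,0,0]]'; python3 - <<'E'
from h import *
p,d=optics.camera("side");a=p[90:290,150:350,::-1]
p,d=optics.camera("top");X=cloud("top",d);b=p[130:270,90:340,::-1]
cv2.imwrite("pics/end.png",np.hstack([cv2.resize(a,(330,330)),cv2.resize(b,(465,330))]))
N=np.array([445.3,111.3,60]);q=X-N;yb=q@[.0528,.9986,0];xb=q@[.9986,-.0528,0]
m=(abs(xb)<50)&(X[...,2]>85)&(yb>40)&(yb<160)&(X[...,2]<200);c=np.polyfit(X[m][:,2],yb[m],1);print("cover",m.sum(),c,np.ptp(X[m][:,2]),"max z",X[m][:,2].max())
m=(X[...,2]>118)&(X[...,2]<135)&(abs(X[...,0]-550)<60)&(abs(X[...,1]-22)<60);print("cap",X[m].mean(0),m.sum())
h=cv2.cvtColor(p,cv2.COLOR_RGB2HSV);y=(h[...,0]>22)&(h[...,0]<35)&(h[...,1]>150)&(h[...,2]>120)&(abs(X[...,1]+190)<90)&(X[...,0]<500);print("handle",X[y].mean(0) if y.any() else None, y.sum(), np.percentile(X[y][:,2],[10,90]) if y.any() else '')
E
```

```text
clock: 16.15
eef_pos: [430.9, -167.7, 171.0]
eef_rot: [3.14, -0.002, 1.518]
wrist_force: [-0.2, -1.1, -0.4]
finger_gap: 37.7
finger_force: 0.0
clock: 16.85
eef_pos: [422.2, -327.2, 187.4]
eef_rot: [-3.141, -0.003, 1.517]
wrist_force: [-0.3, 0.3, -0.3]
finger_gap: 37.8
finger_force: 0.0
cover 172 [ -0.12378481 118.98105144] 76.10921382812384 max z 161.5042406194877
cap [548.11548585  26.0439866  125.42201214] 95
handle [ 428.35930753 -180.27956414   26.4828911 ] 116 [13.75366631 22.41478777]
```

View pics/end.png

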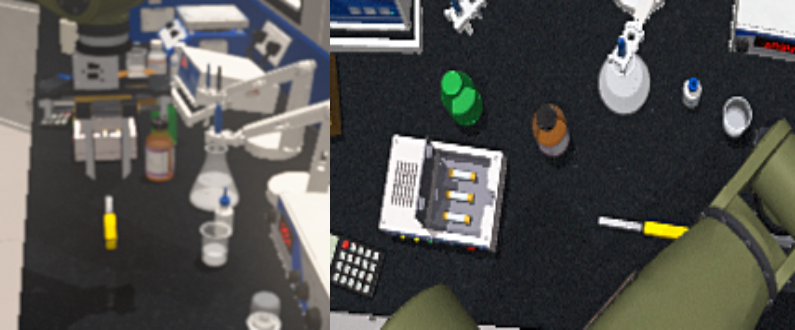

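The final views show everything in place. The cover is open at about 1.45 rad with the fuses at (460,195), the bottle is upright at (550,130), the tool lies flat at (640,228), and the beaker and dropper bottle are where they were.

```bash
python3 -c "
from cell import manip;print(manip.sign_off())"
```

```text
the job is handed in; nothing more can be done
None
```

The job is handed in, but the verdict was not shown: the cover stands open at about 1.45 rad, the amber bottle stands upright on the worktop, the tool lies flat on it, and the beaker and dropper bottle look undisturbed.

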